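# Push the stock bin home between the two posts

## Robot

A 7-joint arm with a two-finger parallel gripper is mounted at the origin on the work surface. World frame = base frame: x ahead of the robot, y to its left, z up, the work surface at z = 0. Lengths are in m, angles in degrees, forces in N, time in s.
With the tool pointing down it reaches from about 0.425 to 0.875 m from the base axis. Payload 4.7 kg.
Tool frame: the origin (TCP) lies at the very end of the fingers, on their centre line; the grasp point (between the pads) lies 19 mm behind it; z points along the fingers, y is the line along which they close (so a half turn about z gives the same grasp; the last joint's range is limited). The gripper opens to 87 mm and grips with 3 to 60 N. Pads are 19 mm wide; open, the fingers measure 117 mm over their backs; the gripper's body (75 mm by 190 mm) begins 51 mm behind the grasp point.
Start: joints at [-63.02, 18.392, -4.016, 83.108, 1.295, 78.541, -3.26], TCP at [0.287, 0.583, 0.223] pointing down, gripper open.
Joint ranges: [-163.93, 163.93], [-17.29, 119.83], [-79.2, 71.16], [3.27, 140.29], [-89.18, 269.18], [5.43, 117.66], [-154.24, 154.24]. Speed limits (degrees/s): [147.25, 147.25, 180, 180, 180, 180, 180].

## Interface

Orientations are given as [roll, pitch, yaw] about the fixed x, y, z axes, in that order (R = Rz(yaw) Ry(pitch) Rx(roll)).
In Python, from cell import telemetry, cams, env gives the robot as it stands.
- The arm moves only by the tool arm_command, never from a script. Its argument "series" is text: rows parted by semicolons, each of 5 numbers parted by spaces: the shift along the tool's x, y, z in mm, then the turn about the tool's z in rad, then the closure in counts, from 0 (fully open) to 255 (shut). A call has 1 to 20 rows; each row shifts and turns the commanded pose from where the row before left it, along the tool's axes as they then stand; what a row does not reach is not made up. A row lasts 1/12 s, in which the tool goes at most 41.7 mm and 7.16 degrees, less where a joint would pass 70% of its speed; a pose out of reach is approached as far as the arm can. A call is refused whole if a number of a shift passes 41.7 or a number of a turn 0.125, either way. A call with a gripper value outside its range is refused whole. The fingers move at their own pace and stop on an object; "squeeze" is the grip in N (left out, the last holds). Time passes only in rows, so rows that do not move let the fingers close. It gives the time, the measured TCP pose, the force, the opening and the grip force at its end, in the units of the state.
- telemetry.get_obs(): the state, without advancing time (a new reading comes with each control period).
- cams.read_camera(name): name is "scene" or "side" or "wrist"; returns the picture (384x512x3 uint8, blue, green, red); there is no depth.
- cams.calibration(name): a dict with "K" (3x3 intrinsics, pixels), "dist" ([k1, k2, p1, p2, k3] as OpenCV has them; the pictures are not rectified), "origin" and "rotation" of the camera in the world; the wrist camera has in their place "hand_eye" (4x4, takes a point from camera to tool coordinates, whose origin is the TCP and whose axes are the flange's). Camera axes: x right, y down, z forward; pixel columns grow to the right and rows downward; lengths in m; the calibration is good to about 2 mm. A picture is of the moment at which its call begins: read the wrist's pose just before it. calibration takes no time and is no camera call.
- env.sign_off(): hands the job in; it is judged then, once.
The state is a dict: "time_s": time; "qpos": joint angles; "joint_velocities": joint speeds; "effort": joint torques, N m; "tool_pos": TCP position; "tool_rot": TCP orientation; "force": force on the tool from outside, world axes, zero at the start; "wrist_torque": the same for the moment, N m; "grip_width": finger opening in m; "grasp_force": force on a finger pad.
Only numpy, scipy, OpenCV 4.12 (cv2) and the standard library are available. Lean on these libraries where they do the work, as an engineer would, in place of code of your own. Each camera call takes 0.05 s, during which the arm holds its last target. There are 200 camera calls.

## Task

Put the small blue bin of white pipe sockets back in its bay: push it along the counter with the fingers, straight through the narrow gap between the two short steel posts, until it sits squarely against the steel fence behind them. Keep it on the counter and upright all the way, never lifting it, and leave everything else where it stands.

Things in the scene. Friction and masses are not known exactly. Their poses are not given: they have to be found in the camera images.
- bin: Small blue stock bin to push, loose, 0.3 to 0.6 kg, filled with six white pipe sockets fixed in it (49 high). 84 wide (its x), 130 long (its y); vertical outer walls 60 high, but 40 high at its +y end, which has a paper label. Origin: centre of its underside. It starts to the robot's left of the posts, its -y end towards them within 0.7 rad; a push of a few newtons slides it.
- dock: The bay, bolted down: two short angle-steel posts and a fence. Origin: on the counter midway between the posts. The bin travels along the bay's -y (the robot's -y within 0.25 rad). Gap x = -45 to 45, 90 wide (3 spare each side of the bin); posts reach out to |x| = 85, y = -20 to 20, 60 high. Flat counter throughout, open before the posts.
- fence (a point): Middle of the foot of the fence's near face, at x = 0, y = -165 in the bay's frame. The steel fence is 200 wide along the bay's x and 50 high. With the bin home, its -y end touches the fence, its origin is at x = 0, y = -100 in the bay's frame, its axes parallel to the bay's, and its near (+y) end is 15 beyond the posts.
- tape: Bystander, loose, to be left alone: roll of grey tape lying flat, outer diameter 60, bore 40, height 25 (sizes in mm). Origin: centre of its underside.
- coupling: Bystander, loose, to be left alone: brass pipe coupling standing upright, diameter 34, height 40 (sizes in mm). Origin: centre of its underside.
- tee: Bystander, loose, to be left alone: white plastic pipe tee lying flat, 60 long, branch 34 long, 27 thick (sizes in mm). Origin: centre of its underside.
- tin: Bystander, loose, to be left alone: steel paint tin with paper label, diameter 100, height 110 (sizes in mm). Origin: centre of its underside.
- glue: Bystander, loose, to be left alone: white glue bottle with black cap, diameter 56, height 130 (sizes in mm). Origin: centre of its underside.
- carton: Bystander, loose, to be left alone: plain cardboard box 100 x 140 x 60 (x, y, z) (sizes in mm). Origin: centre of its underside.
- bigbin: Bystander, loose, to be left alone: larger blue stock bin 120 x 160 x 70 with short white sockets, too wide for the gap (sizes in mm). Origin: centre of its underside.

How it is judged (in metres and radians):
On the way:
1. the bin goes through the gap: its centre passes midway between the two posts, on the counter (y of bin in the frame of dock between -0.06 and 0.02 m and x of bin in the frame of dock between -0.008 and 0.008 m and height (world z) of bin below 0.01 m), for 0.05 s.
At the end, for the whole second after the job is handed in: The bin is wholly through the gap and against the fence: within 7 mm of it, within 12 mm of the middle of the bay, square to it within 0.08 rad, upright on the counter and at rest (y of bin in the frame of dock between -0.104 and -0.093 m and x of bin in the frame of dock between -0.012 and 0.012 m and angle between the y axis of bin and the y axis of dock, either way round below 0.08 rad and height (world z) of bin below 0.006 m and angle between bin's own z axis and vertical below 0.06 rad and linear speed of bin below 0.01 m/s); the robot touches nothing.
It fails at once if the bin is lifted or tipped (8 mm off the counter or 0.2 rad) (height (world z) of bin above 0.008 m or angle between bin's own z axis and vertical above 0.2 rad).
It fails at once if something else on the counter is moved by more than 20 mm or knocked over (distance of any of tape, coupling, tee, tin, glue, carton, bigbin from where it was at the start of the episode above 0.02 m or angle between any of tape, coupling, tee, tin, glue, carton, bigbin's own z axis and vertical above 0.3 rad).
It also fails if it takes over 72 s, if anything falls off the work surface, if the arm or the gripper's body presses on something with over 40 N, if the wrist force passes 120 N, or if a joint passes its speed limit or range.

## Working session

There is one attempt and no reset: what is moved stays moved. The work goes in short steps, Python scripts to look and compute and a tool call to move; the robot and the scene stay as the last step left them, time stands still between calls to the robot, and variables do not carry over. Pictures are saved under pics/ and viewed, at most 10 in all, crops included, and the job is handed in when it is done.

Besides the shell and the picture viewer there is one more tool, called as name(argument=value, ...) on one line, values as JSON. arm_command: Moves the arm, as the interface text tells. Its arguments: {"type":"object","properties":{"series":{"type":"string"},"squeeze":{"type":"number"}},"required":["series"]}

```bash
mkdir -p pics; cat > h.py <<'E'
import numpy as np, cv2
from scipy.spatial.transform import Rotation as R
from cell import telemetry, cams, env
def cam(n,o=None):
    c=cams.calibration(n); K=np.array(c["K"],float); d=np.array(c["dist"],float)
    if "hand_eye" in c:
        T=np.array(c["hand_eye"]); Rt=R.from_euler('xyz',o["tool_rot"],degrees=True).as_matrix()
        return K,d,Rt@T[:3,3]+np.array(o["tool_pos"]),Rt@T[:3,:3]
    return K,d,np.array(c["origin"],float),np.array(c["rotation"],float).reshape(3,3)
def ray(C,uv):
    K,d,o,r=C; p=cv2.undistortPoints(np.array(uv,float).reshape(-1,1,2),K,d).reshape(-1,2)
    return o,np.c_[p,np.ones(len(p))]@r.T
def onz(C,uv,z):
    o,v=ray(C,uv); z=np.broadcast_to(z,len(v)); return o+v*((z-o[2])/v[:,2])[:,None]
def proj(C,P):
    K,d,o,r=C; q=(np.array(P,float)-o)@r
    return cv2.projectPoints(q,np.zeros(3),np.zeros(3),K,d)[0].reshape(-1,2)
def snap(n,name):
    o=telemetry.get_obs(); im=cams.read_camera(n); cv2.imwrite(f'pics/{name}.png',im); return o,im
E
python3 - <<'E'
from h import *
o,a=snap("scene","s0");_,b=snap("side","d0")
print({k:np.round(o[k],3) for k in("time_s","tool_pos","tool_rot","force","grip_width")})
for n in("scene","side"):print(cam(n)[2:],cams.calibration(n)["rotation"])
print(cams.calibration("wrist"))
E
```

```text
{'time_s': np.float64(0.0), 'tool_pos': array([0.287, 0.583, 0.221]), 'tool_rot': array([-1.79894e+02,  7.00000e-03,  1.53829e+02]), 'force': array([-0.753, -0.105,  0.417]), 'grip_width': np.float64(0.087)}Traceback (most recent call last):
  File "<stdin>", line 4, in <module>
  File "h.py", line 9, in cam
    return K,d,np.array(c["origin"],float),np.array(c["rotation"],float).reshape(3,3)
                                           ~~~~~~~~~~~~~~~~~~~~~~~~~~~~~~~~~~~~~^^^^^
ValueError: cannot reshape array of size 3 into shape (3,3)
```

```bash
sed -i "s/np.array(c\[\"rotation\"\],float).reshape(3,3)/R.from_euler('xyz',c['rotation'],degrees=True).as_matrix()/" h.py
python3 - <<'E'
from h import *
for n in("scene","side"):print(cam(n)[2:],cams.calibration(n)["rotation"])
print(cams.calibration("wrist"))
E
```

```text
(array([ 1.41005946, -0.1447321 ,  0.81981641]), array([[ 0.08429051,  0.68490475, -0.72374069],
       [ 0.99639886, -0.05123692,  0.06755812],
       [ 0.00918863, -0.72682891, -0.6867571 ]])) [-133.37623539   -0.52647731   85.16456764]
(array([ 0.25303265, -0.85186539,  0.63266437]), array([[ 0.9198771 , -0.21762118,  0.32629302],
       [-0.39202892, -0.5352226 ,  0.74823131],
       [ 0.01180842, -0.81619715, -0.57765281]])) [-125.28844963   -0.67658842  -23.08250622]
{'K': array([[337.387818  ,   0.        , 256.86347293],
       [  0.        , 337.387818  , 188.6858644 ],
       [  0.        ,   0.        ,   1.        ]]), 'dist': array([-0.08912961,  0.        ,  0.        ,  0.        ,  0.        ]), 'hand_eye': array([[ 4.93045592e-04, -9.57080910e-01, -2.89820442e-01,
         8.00731654e-02],
       [ 9.99999284e-01,  7.87895188e-04, -9.00675614e-04,
        -7.58974890e-05],
       [ 1.09036757e-03, -2.89819791e-01,  9.57080613e-01,
        -1.61785467e-01],
       [ 0.00000000e+00,  0.00000000e+00,  0.00000000e+00,
         1.00000000e+00]])}
```

View pics/s0.png

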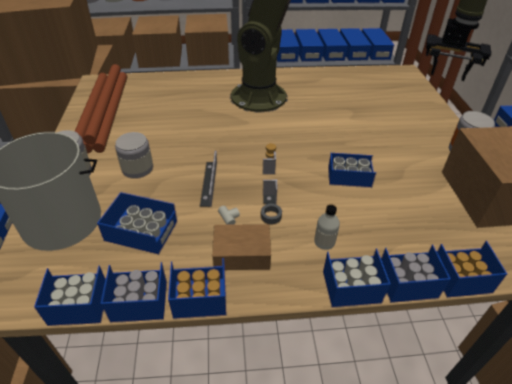

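View pics/d0.png

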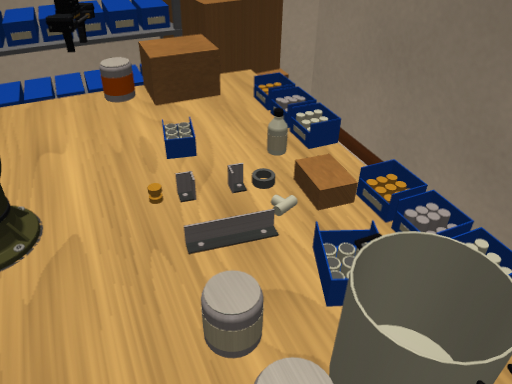

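```bash
python3 - <<'E'
from h import *
S=cam("scene");D=cam("side")
print("scene: bin top corners z.06, posts feet, fence foot, glue foot, coupling, tape");print(onz(S,[[333,154],[372,157],[374,186],[331,183]],[.06,.06,0,0]).round(3))
print(onz(S,[[269,174],[269,204],[202,205],[327,247],[270,158],[271,214]],0).round(3))
print("side: posts feet, fence foot, bin, glue, coupling,tape");print(onz(D,[[186,199],[237,190],[188,249],[277,240-9],[181,157],[277,153],[155,202],[263,185]],0).round(3))
E
```

```text
scene: bin top corners z.06, posts feet, fence foot, glue foot, coupling, tape
[[0.462 0.187 0.06 ]
 [0.485 0.303 0.06 ]
 [0.551 0.302 0.   ]
 [0.528 0.174 0.   ]]
[[ 0.472 -0.01   0.   ]
 [ 0.603 -0.025  0.   ]
 [ 0.593 -0.217  0.   ]
 [ 0.771  0.108 -0.   ]
 [ 0.393  0.002  0.   ]
 [ 0.643 -0.024  0.   ]]
side: posts feet, fence foot, bin, glue, coupling,tape
[[ 0.448 -0.023  0.   ]
 [ 0.577 -0.035  0.   ]
 [ 0.403 -0.194  0.   ]
 [ 0.601 -0.213  0.   ]
 [ 0.49   0.171  0.   ]
 [ 0.749  0.089  0.   ]
 [ 0.376 -0.007  0.   ]
 [ 0.646 -0.04   0.   ]]
```

```bash
python3 - <<'E'
import cv2
a=cv2.imread('pics/s0.png')[130:260,180:400];b=cv2.imread('pics/d0.png')[100:260,130:350]
a=cv2.resize(a,None,fx=1.8,fy=1.8,interpolation=cv2.INTER_CUBIC);b=cv2.resize(b,None,fx=1.8,fy=1.8,interpolation=cv2.INTER_CUBIC)
a=cv2.copyMakeBorder(a,0,b.shape[0]-a.shape[0],0,0,0);cv2.imwrite('pics/ab.png',cv2.hconcat([a,b]))
E
```

```text
(no output)
```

View pics/ab.png

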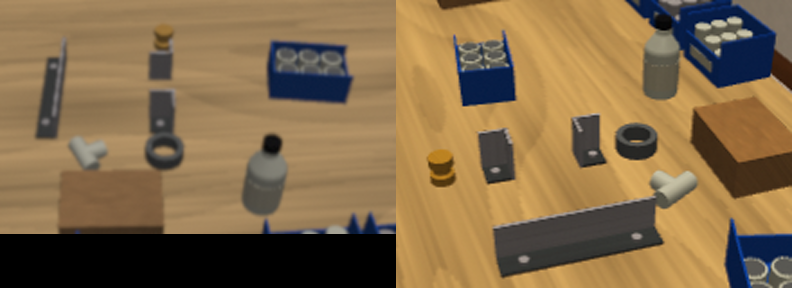

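arm_command(series="0 0 -5 -0.12 0; 0 0 -5 -0.12 0; -10 -20 -5 -0.12 0; -18 -35 -6 0 0; -18 -35 -6 0 0; -18 -35 -6 0 0; -18 -35 -6 0 0; -18 -35 -6 0 0; -18 -35 -6 0 0; -18 -35 -6 0 0; -18 -35 -6 0 0; -18 -35 -6 0 0; -18 -35 -6 0 0; -18 -35 -6 0 0; -15 -30 0 0 0; -5 -10 0 0 0; 0 0 0 0 0; 0 0 0 0 0")

```text
time_s: 1.6
tool_pos: [0.4677, 0.1181, 0.3032]
tool_rot: [180.0, -0.1, 174.4]
force: [0.3, -0.2, -0.7]
grip_width: 0.0873
grasp_force: 0.0
```

```bash
python3 - <<'E'
from h import *
o,im=snap("wrist","w0")
print(o["time_s"],o["tool_pos"],o["tool_rot"],o["force"])
cv2.imwrite('pics/w0b.png',cv2.resize(im,(800,600),interpolation=cv2.INTER_CUBIC))
import json;json.dump({k:list(o[k]) for k in("tool_pos","tool_rot")},open("w0.json","w"))
E
```

```text
1.6 [0.46772972 0.11806825 0.30319859] [ 1.79959399e+02 -5.50914507e-02  1.74415388e+02] [ 0.29654717 -0.23054469 -0.66542631]
```

View pics/w0b.png

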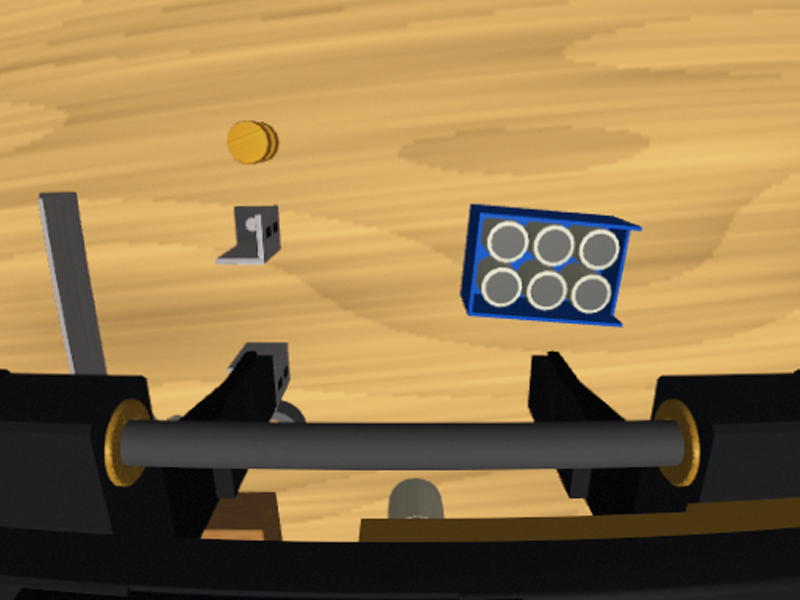

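```bash
python3 - <<'E'
import cv2
a=cv2.imread('pics/w0.png')
b=cv2.resize(a[120:220,285:415],None,fx=5,fy=5,interpolation=cv2.INTER_CUBIC)   # 650x500
c=cv2.resize(a[120:270,20:200],None,fx=4,fy=4,interpolation=cv2.INTER_CUBIC) #720x600
cv2.imwrite('pics/bz.png',b);cv2.imwrite('pics/cz.png',c)
E
```

```text
(no output)
```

View pics/bz.png

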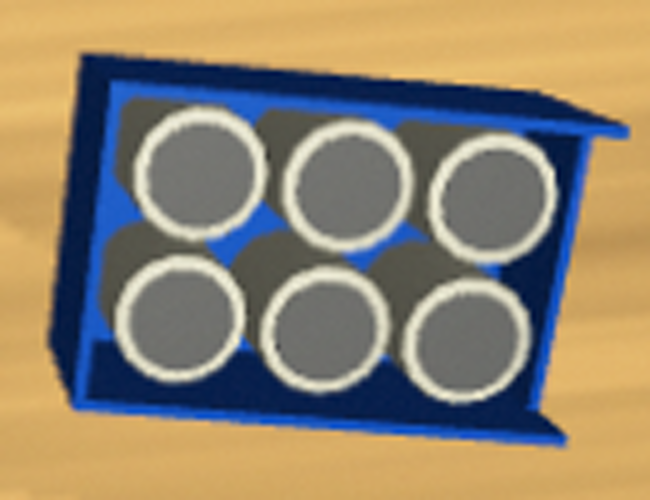

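View pics/cz.png

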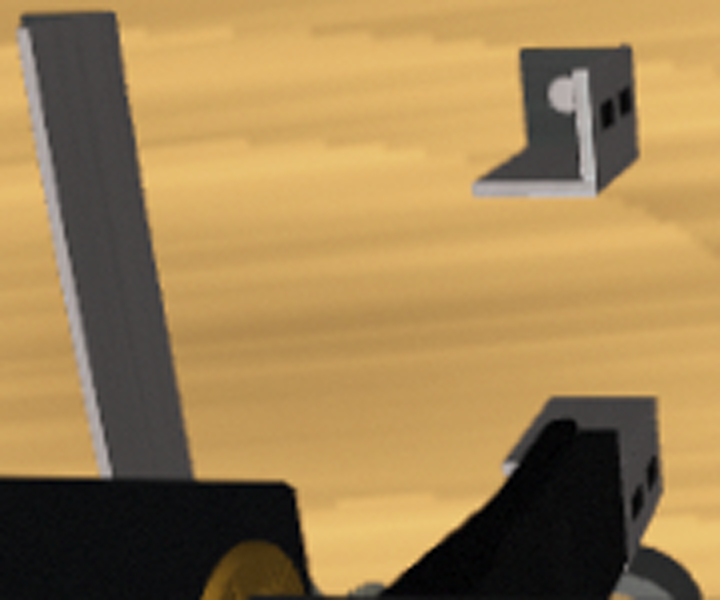

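```bash
cat >> h.py <<'E'
from scipy.optimize import least_squares
def T(p,P): 
    P=np.array(P,float); c,s=np.cos(p[2]),np.sin(p[2])
    return np.c_[p[0]+c*P[:,0]-s*P[:,1],p[1]+s*P[:,0]+c*P[:,1],P[:,2]]
def fit(p0,obs):  # obs: list of (cam, pts3d mm, uv)
    f=lambda p:np.concatenate([(proj(C,T(p,np.array(P)/1e3))-np.array(U)).ravel() for C,P,U in obs])
    r=least_squares(f,p0,loss='soft_l1',f_scale=1.5); return r.x,f(r.x).reshape(-1,2).round(1)
def rel(d,b):
    D=R.from_euler('z',d[2]).as_matrix()[:2,:2]; return np.r_[D.T@(np.array(b[:2])-d[:2]),b[2]-d[2]]
E
python3 - <<'E'
from h import *
import json
W=cam("wrist",json.load(open("w0.json"))); S=cam("scene"); Dd=cam("side")
bP=[[-42,-65,0],[42,-65,0],[-42,65,0],[42,-65,60],[-42,65,60],[42,65,60],[-42,65,40],[42,65,40]]
bU=np.array([[82,55],[50,342],[540,93],[72,408],[630,130],[566,443],[592,140],[533,412]])/5+[285,120]
dP=[[-100,-165,0],[-100,-165,50],[-85,20,0],[-45,20,0],[-45,20,60],[45,20,0],[45,-20,0]]
dU=np.array([[115,12],[27,28],[630,46],[638,155],[597,195],[655,398],[553,398]])/4+[20,120]
b,rb=fit([.505,.24,0],[(W,bP,bU)]);d,rd=fit([.515,-.02,-.09],[(W,dP,dU)])
print("bin",b,rb.tolist());print("dock",d,rd.tolist());print("rel",rel(d,b))
# scene / side check (crop 1.8)
sb=np.array([[270,41],[350,45],[347,102],[268,97]])/1.8+[180,130]
print("scene bin resid",(proj(S,T(b,np.array([[-42,-65,60],[-42,65,60],[42,65,0],[42,-65,0]])/1e3))-sb).round(1).tolist())
sd=(np.array([[498,228],[657,196],[482,137],[515,135],[572,120],[600,116]])-[396,0])/1.8+[130,100]
print("side dock resid",(proj(Dd,T(d,np.array([[-100,-165,50],[100,-165,50],[-85,20,60],[-45,20,60],[45,20,60],[85,20,60]])/1e3))-sd).round(1).tolist())
E
```

```text
bin [ 0.5028493   0.23708412 -0.17776072] [[-0.4, -0.8], [-0.8, 0.2], [-0.3, -0.1], [-0.2, 0.6], [0.2, -0.3], [-0.2, 1.0], [1.1, -4.9], [0.6, 2.1]]
dock [ 0.51719171 -0.01608969 -0.09079778] [[0.1, 0.0], [-0.1, 0.3], [0.3, -0.5], [0.2, 0.7], [-0.1, 0.6], [0.3, -0.6], [-0.7, -0.6]]
rel [-0.03723937  0.25083044 -0.08696293]
scene bin resid [[0.2, -1.1], [-2.0, -0.5], [-1.1, 0.6], [-0.1, 0.4]]
side dock resid [[-3.4, -2.2], [-1.3, -1.8], [-3.2, -3.9], [-5.2, -5.4], [-1.0, -2.8], [-1.1, -3.1]]
```

arm_command(series="0 0 0 -0.007 0; 14 31 0 0 0; 14 31 0 0 0; 14 31 0 0 0; 12 29 0 0 0; 0 0 40 0 0; 0 0 40 0 0; 0 0 40 0 0; 0 0 40 0 0; 0 0 40 0 0; 0 0 40 0 0; 0 0 25 0 0; 0 0 15 0 0; 0 0 8 0 0; 0 0 0 0 0; 0 0 0 0 0")

```text
time_s: 2.98
tool_pos: [0.4251, 0.2451, 0.0159]
tool_rot: [180.0, 0.0, 175.0]
force: [-0.2, -0.7, 0.2]
grip_width: 0.0871
grasp_force: 0.0
```

```bash
cat > w.py <<'E'
from h import *
import sys
d=np.array([0.51719171,-0.01608969,-0.09079778])
o=telemetry.get_obs();print(o["time_s"],np.round(o["tool_pos"],4),np.round(o["tool_rot"],2),np.round(o["force"],1))
print("TCP in dock mm",(rel(d,np.r_[o["tool_pos"][:2],0])*1e3)[:2].round(1))
E
python3 w.py; python3 - <<'E'
from h import *
_,im=snap("wrist","w1");_,im2=snap("scene","s1")
a=cv2.resize(im,(640,480))[:, :];b=cv2.resize(im2[120:220,300:420],(576,480),interpolation=cv2.INTER_CUBIC)
cv2.imwrite('pics/w1b.png',cv2.resize(cv2.hconcat([a,b]),(800,316),interpolation=cv2.INTER_AREA))
E
```

```text
2.9833 [0.4251 0.2451 0.0159] [1.7997e+02 1.0000e-02 1.7496e+02] [-0.2 -0.7  0.2]
TCP in dock mm [-115.4  251.7]
```

View pics/w1b.png

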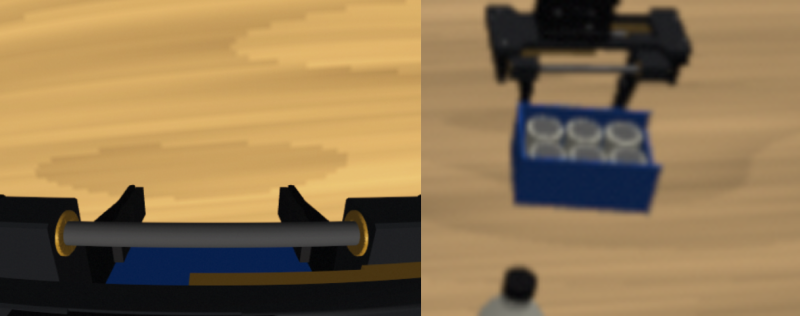

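arm_command(series="-5 0 0 0 0; -5 0 0 0 0; -5 0 0 0 0; -5 0 0 0 0; -4 0 0 0 0; -4 0 0 0 0; -4 0 0 0 0; -4 0 0 0 0; -4 0 0 0 0; -4 0 0 0 0; -4 0 0 0 0; -4 0 0 0 0; -3 0 0 0 0; -2 0 0 0 0; -1 0 0 0 0; 0 0 0 0 0; 0 0 0 0 0")

```text
time_s: 4.5
tool_pos: [0.4835, 0.2388, 0.0158]
tool_rot: [180.0, 0.0, 174.8]
force: [-1.2, 0.8, 0.1]
grip_width: 0.0869
grasp_force: 0.2
```

```bash
python3 w.py
```

```text
4.5 [0.4835 0.2388 0.0158] [1.7998e+02 5.0000e-02 1.7485e+02] [-1.2  0.8  0.1]
TCP in dock mm [-56.7 250.7]
```

arm_command(series="10 0 0 0 0; 20 0 0 0 0; 0 0 -40 0 0; 0 0 -40 0 0; 0 0 -40 0 0; 0 0 -40 0 0; 0 -20 -35 0 0; 0 -20 -35 0 0; 0 -20 -35 0 0; 0 -20 -20 0 0; 0 -20 0 0 0; -10 -20 0 0 0; -10 0 0 0 0; 0 0 0 0 0; 0 0 0 0 0; 0 0 0 0 0")

```text
time_s: 5.83
tool_pos: [0.4616, 0.1214, 0.3002]
tool_rot: [-180.0, -0.0, 175.0]
force: [0.3, 0.3, -0.5]
grip_width: 0.0868
grasp_force: 0.0
```

```bash
cat > look.py <<'E'
from h import *
import sys,json
n=sys.argv[1]; o,im=snap("wrist",n); print(o["time_s"],o["tool_pos"],o["tool_rot"])
json.dump({k:list(o[k]) for k in("tool_pos","tool_rot")},open(n+".json","w"))
E
python3 look.py w2; python3 - <<'E'
from h import *
import json
im=cv2.imread("pics/w2.png"); W=cam("wrist",json.load(open("w2.json")))
hsv=cv2.cvtColor(im,cv2.COLOR_BGR2HSV); m=cv2.inRange(hsv,(105,150,40),(130,255,255))
n,l,s,c=cv2.connectedComponentsWithStats(m)
print([ (s[i].tolist()) for i in range(1,n) if s[i][4]>150])
cv2.imwrite('pics/w2b.png',cv2.resize(im[110:230,200:360],(800,600),interpolation=cv2.INTER_CUBIC))
E
```

```text
5.8333 [0.46161861 0.1214385  0.30015987] [-1.79999608e+02 -4.82356152e-02  1.74964014e+02]
[[296, 164, 109, 72, 2657]]
```

View pics/w2b.png

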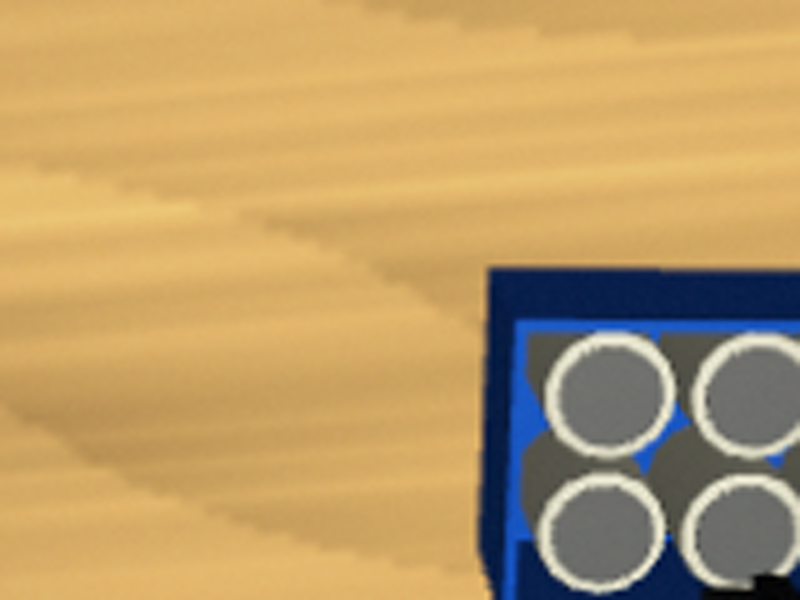

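```bash
cat >> h.py <<'E'
BOX=np.array([[x,y,z] for x in(-42,42) for y in(-65,65) for z in(0,60)])/1e3
def binfit(n,p0,rmax,ex=None,hi=60):
    import json
    im=cv2.imread(f"pics/{n}.png"); W=cam("wrist",json.load(open(n+".json")))
    h=cv2.cvtColor(im,cv2.COLOR_BGR2HSV); m=cv2.inRange(h,(105,150,40),(130,255,255)); m[rmax:]=0
    q0=proj(W,T(p0,BOX)); roi=np.zeros_like(m); cv2.fillConvexPoly(roi,cv2.convexHull(q0.astype(np.int32)),255); m&=cv2.dilate(roi,np.ones((41,41)))
    ys,xs=np.nonzero(m); H=cv2.convexHull(np.c_[xs,ys].astype(np.int32))
    can=np.zeros_like(m); cv2.polylines(can,[H],True,255); ys,xs=np.nonzero(can)
    k=(ys<rmax-4)&(xs<508)&(xs>3); pts=np.c_[xs,ys][k].astype(float)
    def f(p):
        P=cv2.convexHull(proj(W,T(p,BOX)).astype(np.float32))
        return [cv2.pointPolygonTest(P,(float(a),float(b)),True)-.5 for a,b in pts]
    r=least_squares(f,p0,loss='soft_l1',f_scale=.7,diff_step=1e-4,x_scale=[.01,.01,.1]); e=np.array(f(r.x))
    print(n,"bin",r.x.round(4),"rms",np.sqrt(np.mean(np.minimum(e*e,9))).round(2),"pts",len(pts)); return r.x
E
cat >> w.py <<'E'
E
python3 - <<'E'
from h import *
d=np.array([0.51719171,-0.01608969,-0.09079778])
b=binfit("w0",[.503,.237,-.17],230);print(rel(d,b).round(4))
for r in(215,222,226):
    b=binfit("w2",[.54,.232,-.09],r);print(rel(d,b).round(4))
E
```

```text
w0 bin [ 0.5023  0.2367 -0.1747] rms 0.39 pts 337
[-0.0378  0.2504 -0.0839]
w2 bin [ 0.5364  0.2355 -0.0921] rms 1.24 pts 188
[-0.0037  0.2523 -0.0013]
w2 bin [ 0.5364  0.2354 -0.0912] rms 1.3 pts 202
[-0.0037  0.2522 -0.0004]
w2 bin [ 0.5364  0.2354 -0.0913] rms 1.32 pts 210
[-0.0037  0.2522 -0.0005]
```

arm_command(series="5 30 20 0 0; 5 30 40 0 0; 5 30 40 0 0; 5 29 40 0 0; 2 0 40 0 0; 0 0 40 0 0; 0 0 30 0 0; 0 0 20 0 0; 0 0 14 0 0; -5 0 0 0 0; -5 0 0 0 0; -5 0 0 0 0; -5 0 0 0 0; -5 0 0 0 0; -4 0 0 0 0; -3 0 0 0 0; -2 0 0 0 0; -1 0 0 0 0; 0 0 0 0 0; 0 0 0 0 0")

```text
time_s: 7.55
tool_pos: [0.4868, 0.2226, 0.0366]
tool_rot: [180.0, -0.0, 174.9]
force: [-2.9, 1.3, 1.5]
grip_width: 0.0872
grasp_force: 1.4
```

```bash
python3 w.py
```

```text
7.55 [0.4868 0.2226 0.0366] [ 1.7999e+02 -2.0000e-02  1.7488e+02] [-2.9  1.3  1.5]
TCP in dock mm [-51.9 235. ]
```

arm_command(series="10 0 0 0 0; 20 0 0 0 0; 0 0 -40 0 0; 0 0 -40 0 0; 0 0 -40 0 0; -10 30 0 0 0; -20 30 0 0 0; -20 30 0 0 0; -20 28 0 0 0; -12 0 0 0 0; 0 0 0 0 0")

```text
time_s: 8.47
tool_pos: [0.5513, 0.3357, 0.1557]
tool_rot: [-179.9, 0.1, 174.9]
force: [0.0, -1.4, -0.3]
grip_width: 0.0874
grasp_force: 0.0
```

```bash
python3 w.py; python3 -c "
from h import *
print(telemetry.get_obs()['qpos'])"
```

```text
8.4667 [0.5513 0.3357 0.1557] [-1.7994e+02  1.1000e-01  1.7486e+02] [ 0.  -1.4 -0.3]
TCP in dock mm [  2.1 353.4]
[-40.57587751  19.85064493   8.56199393  89.21115515  -2.93853142
  71.11722527  53.2960773 ]
```

arm_command(series="0 0 0 0.121 126; 0 0 0 0.121 126; 0 0 0 0.121 126; 0 0 0 0.121 126; 0 0 0 0.121 126; 0 0 0 0.121 126; 0 0 0 0.121 126; 0 0 0 0.121 126; 0 0 0 0.121 126; 0 0 0 0.121 126; 0 0 0 0.121 126; 0 0 0 0.121 126; 0 0 0 0.12 126; 0 0 -30 0 126; 0 0 -30 0 126; 0 0 -30 0 126; 0 0 0 0 126; 0 0 0 0 126; 0 0 0 0 126")

```text
time_s: 10.05
tool_pos: [0.5488, 0.3342, 0.2463]
tool_rot: [-180.0, 0.0, 84.7]
force: [-0.5, -0.3, -0.4]
grip_width: 0.0443
grasp_force: 0.0
```

```bash
python3 w.py; python3 look.py w3; python3 - <<'E'
from h import *
import json
print(telemetry.get_obs()["qpos"],telemetry.get_obs()["grip_width"])
d=np.array([0.51719171,-0.01608969,-0.09079778]);b0=T(d,[[0,.252,0]])[0]
W=cam("wrist",json.load(open("w3.json")));print(proj(W,T([b0[0],b0[1],d[2]],BOX)).round().tolist())
m=cv2.imread("pics/w3.png");cv2.imwrite("pics/w3b.png",cv2.resize(m,(768,576)))
E
```

```text
10.05 [0.5488 0.3342 0.2463] [-1.7997e+02  1.0000e-02  8.4720e+01] [-0.5 -0.3 -0.4]
TCP in dock mm [-3.000e-01  3.517e+02]
10.05 [0.54883016 0.3342074  0.24631247] [-1.79970872e+02  1.36515951e-02  8.47236201e+01]
[-51.36742003  17.49851071  22.42332988  83.08963049  -6.66963581
  80.83985212 -34.05807989] 0.04368429575135131
[[227.0, 272.0], [223.0, 298.0], [224.0, 181.0], [219.0, 196.0], [288.0, 272.0], [292.0, 298.0], [291.0, 181.0], [296.0, 196.0]]
```

View pics/w3b.png

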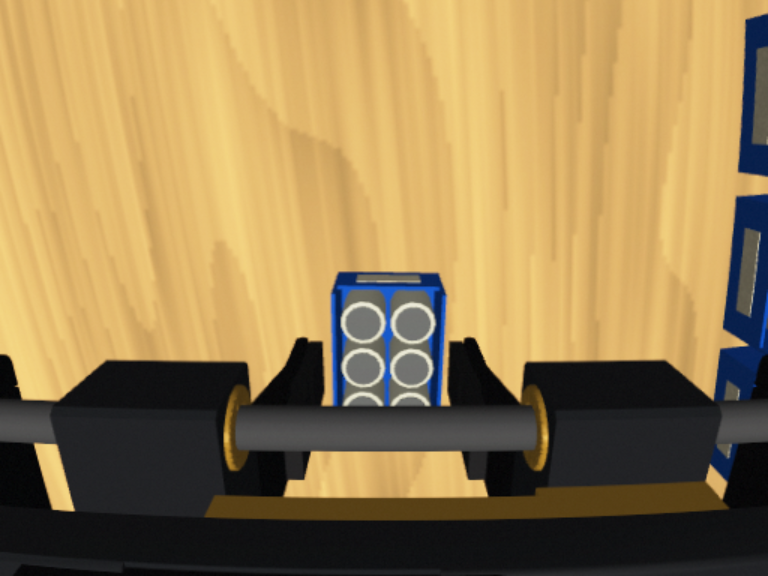

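```bash
python3 - <<'E'
from h import *
d=np.array([0.51719171,-0.01608969,-0.09079778]);b0=T(d,[[0,.252,0]])[0]
for r in(240,262): print(rel(d,binfit("w3",[*b0[:2],d[2]],r)).round(4))
E
```

```text
w3 bin [ 0.5405  0.2344 -0.1036] rms 0.33 pts 171
[ 0.0005  0.2516 -0.0128]
w3 bin [ 0.5404  0.2344 -0.1037] rms 0.31 pts 215
[ 0.0004  0.2516 -0.0129]
```

arm_command(series="0 0 40 0 126; 0 0 40 0 126; 0 0 40 0 126; 0 0 40 0 126; 0 0 36 0 126; 0 0 20 0 126; 0 0 15 0 126; 0 0 0 0 126; -6 0 0 0 126; -8 0 0 0 126; -7 0 0 0 126; -5 0 0 0 126; -5 0 0 0 126; -7 0 0 0 126; -8 0 0 0 126; -8 0 0 0 126; -8 0 0 0 126; -8 0 0 0 126; -8 0 0 0 126; -8 0 0 0 126")

```text
time_s: 11.77
tool_pos: [0.5416, 0.2488, 0.0157]
tool_rot: [180.0, -0.0, 84.8]
force: [-0.0, 4.2, 3.4]
grip_width: 0.0439
grasp_force: 1.7
```

arm_command(series="-8 0 0 0 126; -8 0 0 0 126; -8 0 0 0 126; -8 0 0 0 126; -8 0 0 0 126; -8 0 0 0 126; -8 0 0 0 126; -8 0 0 0 126; -8 0 0 0 126; -7 0 0 0 126; -5 0 0 0 126; -3 0 0 0 126; -2 0 0 0 126; 0 0 0 0 126; 0 0 0 0 126")

```text
time_s: 13.02
tool_pos: [0.5333, 0.1602, 0.0153]
tool_rot: [-180.0, 0.1, 84.8]
force: [0.6, -0.4, 0.2]
grip_width: 0.0438
grasp_force: 0.3
```

```bash
python3 w.py
```

```text
13.0167 [0.5333 0.1602 0.0153] [-1.7997e+02  7.0000e-02  8.4780e+01] [ 0.6 -0.4  0.2]
TCP in dock mm [  0.  177.1]
```

arm_command(series="10 0 0 0 126; 20 0 0 0 126; 10 0 -30 0 126; 0 0 -40 0 126; 0 0 -40 0 126; 0 0 -40 0 126; 0 0 -40 0 126; 0 0 -30 0 126; 0 0 -10 0 126; 0 0 0 0 126; 0 0 0 0 126; 0 0 0 0 126")

```text
time_s: 14.02
tool_pos: [0.536, 0.2006, 0.2432]
tool_rot: [-179.8, 0.1, 84.8]
force: [-0.2, 0.2, -0.4]
grip_width: 0.0441
grasp_force: 0.0
```

```bash
python3 w.py;python3 look.py w4; python3 - <<'E'
from h import *
d=np.array([0.51719171,-0.01608969,-0.09079778]);b0=T(d,[[0,.101,0]])[0]
for r in(240,262): print(rel(d,binfit("w4",[*b0[:2],d[2]],r)).round(4))
E
```

```text
14.0167 [0.536  0.2006 0.2432] [-1.7981e+02  1.4000e-01  8.4800e+01] [-0.2  0.2 -0.4]
TCP in dock mm [ -0.9 217.5]
14.0167 [0.53597923 0.20060764 0.24318529] [-1.79810992e+02  1.39780777e-01  8.48046868e+01]
w4 bin [ 0.5266  0.0831 -0.0891] rms 0.35 pts 144
[0.0004 0.0996 0.0017]
w4 bin [ 0.5266  0.0831 -0.0895] rms 0.33 pts 188
[0.0004 0.0996 0.0012]
```

arm_command(series="0 0.9 40 0 126; 0 0 40 0 126; 0 0 40 0 126; 0 0 40 0 126; 0 0 35 0 126; 0 0 20 0 126; 0 0 13 0 126; 0 0 0 0 126; -9 0 0 0 126; -9 0 0 0 126; -9 0 0 0 126; -6 0 0 0 126; -5 0 0 0 126; -6 0 0 0 126; -6 0 0 0 126; -6 0 0 0 126; -6 0 0 0 126; -6 0 0 0 126; -6 0 0 0 126; -6 0 0 0 126")

```text
time_s: 15.73
tool_pos: [0.5308, 0.1207, 0.0177]
tool_rot: [180.0, -0.0, 84.8]
force: [0.4, 3.7, 3.1]
grip_width: 0.0443
grasp_force: 1.7
```

```bash
python3 w.py
```

```text
15.7333 [0.5308 0.1207 0.0177] [ 1.7999e+02 -2.0000e-02  8.4800e+01] [0.4 3.7 3.1]
TCP in dock mm [  1.2 137.5]
```

arm_command(series="-6 0 0 0 126; -6 0 0 0 126; -6 0 0 0 126; -6 0 0 0 126; -6 0 0 0 126; -6 0 0 0 126; -6 0 0 0 126; -6 0 0 0 126; -6 0 0 0 126; -6 0 0 0 126; -6 0 0 0 126; -6 0 0 0 126; -6 0 0 0 126; -6 0 0 0 126; -6 0 0 0 126; -6 0 0 0 126")

```text
time_s: 17.07
tool_pos: [0.5219, 0.0248, 0.0176]
tool_rot: [-180.0, 0.0, 84.8]
force: [1.3, 3.6, 1.8]
grip_width: 0.0439
grasp_force: 1.5
```

```bash
python3 w.py
```

```text
17.0667 [0.5219 0.0248 0.0176] [-179.99    0.     84.78] [1.3 3.6 1.8]
TCP in dock mm [ 1.  41.2]
```

arm_command(series="-6 -0.3 0 0 126; -6 -0.3 0 0 126; -6 -0.3 0 0 126; -6 0 0 0 126; -6 0 0 0 126; -6 0 0 0 126; -6 0 0 0 126; -5 0 0 0 126; -4 0 0 0 126; -3 0 0 0 126; -2 0 0 0 126; -2 0 0 0 126; -2 0 0 0 126; -1 0 0 0 126; 0 0 0 0 126; 0 0 0 0 126")

```text
time_s: 18.4
tool_pos: [0.5156, -0.0356, 0.0176]
tool_rot: [-180.0, 0.0, 84.8]
force: [-1.1, 1.4, 0.1]
grip_width: 0.044
grasp_force: 0.6
```

```bash
python3 w.py
```

```text
18.4 [ 0.5156 -0.0356  0.0176] [-1.800e+02  3.000e-02  8.478e+01] [-1.1  1.4  0.1]
TCP in dock mm [  0.1 -19.6]
```

Not yet against the fence (force small); press on 1 mm per row.

arm_command(series="-1 0 0 0 126; -1 0 0 0 126; -1 0 0 0 126; 0 0 0 0 126; 0 0 0 0 126")

```text
time_s: 18.82
tool_pos: [0.5153, -0.0384, 0.0176]
tool_rot: [-180.0, 0.0, 84.8]
force: [-0.3, 2.3, 0.8]
grip_width: 0.044
grasp_force: 0.9
```

```bash
python3 w.py
```

```text
18.8167 [ 0.5153 -0.0384  0.0176] [-1.800e+02  1.000e-02  8.478e+01] [-0.3  2.3  0.8]
TCP in dock mm [  0.2 -22.4]
```

arm_command(series="-1 0 0 0 126; -1 0 0 0 126; 0 0 0 0 126; 0 0 0 0 126")

```text
time_s: 19.15
tool_pos: [0.5153, -0.04, 0.0176]
tool_rot: [180.0, -0.0, 84.8]
force: [1.0, 3.4, -1.4]
grip_width: 0.044
grasp_force: 1.5
```

arm_command(series="-1 0 0 0 126; -1 0 0 0 126; 0 0 0 0 126; 0 0 0 0 126")

```text
time_s: 19.48
tool_pos: [0.5154, -0.04, 0.0177]
tool_rot: [180.0, -0.1, 84.8]
force: [0.6, 7.7, 0.1]
grip_width: 0.0437
grasp_force: 3.5
```

Stopped against the fence (7.7 N, no more travel). Back off, rise and check.

arm_command(series="5 0 0 0 126; 10 0 0 0 126; 20 0 0 0 126; 20 0 0 0 126; 0 0 -40 0 126; 0 0 -40 0 126; 0 0 -40 0 126; 0 0 -40 0 126; 0 0 -40 0 126; 0 0 -30 0 126; 0 0 0 0 126; 0 0 0 0 126; 0 0 0 0 126")

```text
time_s: 20.57
tool_pos: [0.5195, 0.0124, 0.2467]
tool_rot: [-179.9, 0.0, 84.8]
force: [-1.0, 0.1, -0.4]
grip_width: 0.0441
grasp_force: 0.0
```

```bash
python3 w.py;python3 look.py w5; python3 - <<'E'
from h import *
d=np.array([0.51719171,-0.01608969,-0.09079778]);b0=T(d,[[0,-.1,0]])[0]
for r in(240,262): print(rel(d,binfit("w5",[*b0[:2],d[2]],r)).round(4))
_,a=snap("scene","s9");m=cv2.imread("pics/w5.png")
cv2.imwrite("pics/fin.png",cv2.hconcat([cv2.resize(m,(400,300)),cv2.resize(a[120:270,160:360],(400,300))]))
E
```

```text
20.5667 [0.5195 0.0124 0.2467] [-1.7993e+02  5.0000e-02  8.4770e+01] [-1.   0.1 -0.4]
TCP in dock mm [-0.3 28.5]
20.5667 [0.51947301 0.01235294 0.24673283] [-1.79932468e+02  4.82031233e-02  8.47701455e+01]
w5 bin [ 0.5054 -0.117  -0.1137] rms 0.31 pts 126
[-0.0026 -0.1015 -0.0229]
w5 bin [ 0.5059 -0.117  -0.1072] rms 0.35 pts 170
[-0.0021 -0.1015 -0.0164]
```

View pics/fin.png

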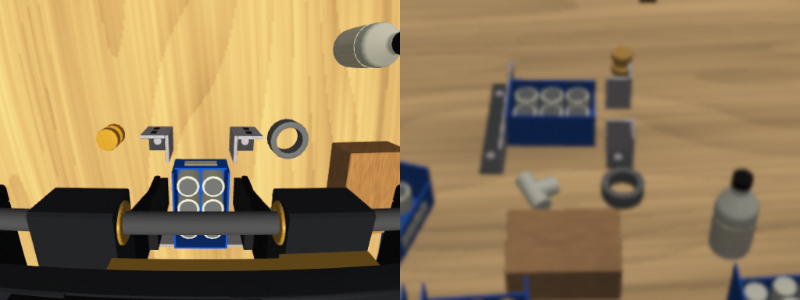

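The bin is home: x is about -2 mm, y about -101 mm and yaw about -0.02 rad in the bay's frame. It sits past the posts against the fence, with the bystanders unmoved and the gripper clear.

```bash
python3 -c "
from cell import env
print(env.sign_off())"
```

```text
the job is handed in; nothing more can be done
None
```

The bin was pushed through the gap and sits against the fence (about 2 mm off centre and 0.02 rad off square by the last camera fit), nothing else appears moved in the last pictures, and the job was handed in at about 21 s; the sign-off gave no verdict.

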